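# Clamp a test coupon in the bench thickness gauge

### The job

Take the flat metal coupon off the small black stand and slide it gently along the channel of the bench thickness gauge, under the spindle, until its end rests against the stop at the back. Then wind the fluted ratchet cap on top of the gauge clockwise until the spindle clamps the coupon and the ratchet slips by roughly a quarter to half a turn (well under three quarters), and leave the coupon clamped there. Clamp with the ratchet cap, not with the thicker barrel under it, so that the coupon is never squeezed harder than the ratchet allows, and do not disturb the jar, the mouse or the box of wipes.

Things in the scene. Friction and masses are not known exactly. Their poses are not given: they have to be found in the camera images.
- coupon_center (a point): centre of the loose aluminium coupon, a plain bar 125 x 24 x 6 mm, about 50 g; x along its length, y across, z up. It starts on the stand, its -x end (about 50 mm) sticking out freely over the stand's edge towards the robot: grip it there across its width, about 40 mm from the centre. Both ends are alike
- stand: fixed small black four-legged stand, plate 90 x 70 mm, top 40 mm above the bench; origin under its centre, at bench height; x points away from its edge over which the coupon sticks out
- gauge: fixed grey C-shaped thickness gauge; origin at bench height on the vertical spindle axis; x points from its open side into the throat. Base x -58 to 108, y +-45, 18 mm high; anvil block x -58 to 24, y +-23, flat top at z 45 mm. Overhead arm z 85 to 115, x -20 to 96, y +-22; column x 60 to 96 mm. Barrel (radius 15, z 117 to 150 mm) and the cap stand on the axis, nothing above them
- channel (a point): centre of the channel floor at the stop's face, 20 mm beyond the spindle axis, on the anvil; axes as the gauge. The channel, 28 mm wide, runs along x between two rails 4 mm high, up to 70 mm before this point. A coupon that is home has its centre 62.5 mm before this point and 3 mm above it; about 47 mm of it then overhangs the anvil on the open side, where it is held
- stop: fixed dark steel stop block at the end of the channel, 12 x 30 x 14 mm; origin at the foot of its front face, the face the coupon comes to rest against. It must not be pushed with more than 20 N
- spindle: steel spindle, radius 6 mm, moving straight down as the cap is wound, 2.5 mm per rad; origin at the centre of its flat lower face, which starts 8 to 12 mm above the anvil, so the 6 mm coupon lying flat passes under it. It clamps the coupon with about 20 to 25 N when the ratchet slips; more than 45 N damages the coupon
- ratchet_cap (a point): centre of the round fluted ratchet cap on top of the gauge, radius 12.5 mm, 30 mm high (z 158 to 188 mm), a white line on its top. It turns in place about the vertical; clockwise from above closes the gauge. It takes about 0.07 N m to wind freely, 0.12 N m when it slips on the clamped coupon. It stays where it is let go; grip it at any yaw, regrip as needed
- ratchet (a joint): how far the cap has slipped against the barrel, rad, 0 at the start, growing clockwise. It stays at 0 while the barrel turns with the cap
- coupon: the same coupon; origin at the centre of its underside, axes as above
- jar: bystander: white lidded sample jar, 48 mm across, 50 mm high; origin under its centre
- mouse: bystander: black computer mouse, 104 x 60 mm, 34 mm high; origin under its centre
- wipes: bystander: cardboard box of wipes, 120 x 75 x 50 mm; origin under its centre
Mind the look-alikes: they are no part of the job. There is more than one size of the gauge; the job needs the middle-sized. There is more than one size of the coupon; the job needs the smaller.

How it is judged:
On the way, in this order (a step that is already met when the one before it is completed fails the run):
1. the coupon lies flat in the channel, its end against the stop (within 2.5 mm) (x of coupon_center in the frame of channel between -0.065 and -0.058 m and y of coupon_center in the frame of channel between -0.004 and 0.004 m and z of coupon_center in the frame of channel between 0.0005 and 0.0045 m and angle between the x axis of coupon and the x axis of gauge, either way round below 0.12 rad), for 0.2 s.
2. the spindle presses the coupon and the ratchet has slipped by 0.6 rad or more (value of joint ratchet above 0.6 rad and contact force between spindle and coupon above 5 N), for 0.1 s.
At the end, for the whole second after the job is handed in: The coupon lies flat in the gauge's channel, its end within 2.5 mm of the stop, at rest, clamped by the spindle with more than 5 N, and the ratchet has slipped by 0.6 to 4.7 rad in all (all of step 1 and all of step 2 and value of joint ratchet below 4.7 rad and linear speed of coupon below 0.01 m/s); the robot touches nothing.
It fails at once if the spindle squeezes the coupon with more than 45 N (contact force between spindle and coupon above 45 N).
It fails at once if the coupon is pushed against the stop with more than 20 N (contact force between stop and coupon above 20 N).
It fails at once if the ratchet slips by more than three quarters of a turn (value of joint ratchet above 4.7 rad).
It fails at once if a bystander is moved by more than 20 mm (distance of any of jar, mouse, wipes from where it was at the start of the episode above 0.02 m).
It also fails if it takes over 72 s, if anything falls off the work surface, if the arm or the gripper's body presses on something with over 40 N, if the wrist force passes 120 N, or if a joint passes its speed limit or range.

### The arm

A 7-joint arm with a two-finger parallel gripper is mounted at the origin on the work surface. World frame = base frame: x ahead of the robot, y to its left, z up, the work surface at z = 0. Lengths are in m, angles in rad, forces in N, time in s.
With the tool pointing down it reaches from about 0.425 to 0.875 m from the base axis. Payload 8.4 kg.
Tool frame: the origin (TCP) lies at the very end of the fingers, on their centre line; the grasp point (between the pads) lies 19 mm behind it; z points along the fingers, y is the line along which they close (so a half turn about z gives the same grasp; the last joint's range is limited). The gripper opens to 85 mm and grips with 20 to 120 N. Pads are 22 mm wide; open, the fingers measure 114 mm over their backs; the gripper's body (76 mm by 85 mm) begins 54 mm behind the grasp point. The pads swing forward as they close: fully open they stand 13 mm farther back than shut.
Start: joints at [-0.099, 0.333, 0.04, 1.465, -0.013, 1.343, -0.059], TCP at [0.65, -0, 0.231] pointing down, gripper open.
Joint ranges: [-2.58, 2.58], [-0.38, 2.09], [-1.3, 1.39], [0.25, 2.4], [-1.5, 4.64], [0.08, 2.09], [-2.65, 2.65]. Speed limits (rad/s): [2.22, 2.22, 2.79, 2.79, 3.14, 3.14, 3.14].

### API

Orientations are given as a unit quaternion [w, x, y, z].
In Python, from rig import arm gives the robot as it stands. The module is installed in compiled form; this text tells all that it offers.
- The arm moves only by the tool drive_tool, never from a script. Its argument "moves" is a list that holds one entry, the list of rows, each a list of 7 numbers: the turn, a rotation vector about the world's x, y, z in rad, then the shift along the world's x, y, z in m, then the gripper's target within -1 to 1 (shut at 1, half-way at 0, fully open at -1). A call has 1 to 20 rows; each row shifts and turns the commanded pose from where the row before left it; what a row does not reach is not made up. A row lasts 1/8 s, in which the tool goes at most 62.5 mm and 10.7 degrees, less where a joint would pass 70% of its speed; a pose out of reach is approached as far as the arm can. A call with a gripper value outside its range is refused whole. The fingers move at their own pace and stop on an object; the grip force is fixed at half the most. Time passes only in rows, so rows that do not move let the fingers close. It gives the time, the measured TCP pose, the force, the opening and the grip force at its end, in the units of the state.
- arm.state(): the state, without advancing time (a new reading comes with each control period).
- arm.read_camera(name): name is "scene" or "side" or "wrist"; returns a dict with "img" (420x560x3 uint8, red, green, blue), "fx", "fy", "cx", "cy" (pixels), "k1" (the pictures are not rectified: a ray, as slopes to the right and down, at radius r is drawn at 1 + k1 r^2 times it, then the intrinsics apply), "world_to_cam" (4x4, takes a point from world to camera coordinates). Camera axes: x right, y up, looking along -z (the intrinsics and any distortion apply to the point x, -y, -z); pixel columns grow to the right and rows downward; lengths in m; the calibration is good to about 2 mm. A picture is of the moment at which its call begins. There is no depth.
- arm.sign_off(): hands the job in; it is judged then, once.
The state is a dict: "clock": time; "q": joint angles; "qvel": joint speeds; "tau": joint torques, N m; "tcp_pos": TCP position; "tool_rot": TCP orientation; "force": force on the tool from outside, world axes, zero at the start; "wrist_torque": the same for the moment, N m; "finger_gap": finger opening in m; "grip_force": force on a finger pad.
Only numpy, scipy, OpenCV 4.12 (cv2) and the standard library are available. Lean on these libraries where they do the work, as an engineer would, in place of code of your own. Each camera call takes 0.05 s, during which the arm holds its last target. There are 200 camera calls.

## Working session

There is one attempt and no reset: what is moved stays moved. The work goes in short steps, Python scripts to look and compute and a tool call to move; the robot and the scene stay as the last step left them, time stands still between calls to the robot, and variables do not carry over. Pictures are saved under pics/ and viewed, at most 10 in all, crops included, and the job is handed in when it is done.

Besides the shell and the picture viewer there is one more tool, called as a command line: name --argument value ..., lists and objects as JSON in quotes. drive_tool: Moves the arm, as the interface text tells. Its arguments: {"type":"object","properties":{"moves":{"type":"array"}},"required":["moves"]}

```bash
mkdir -p pics
cat > h.py <<'E'
import numpy as np, cv2, json
from rig import arm
def snap(n,f):
    c=arm.read_camera(n); cv2.imwrite(f'pics/{f}.png',c['img'][:,:,::-1]); d={k:(np.array(v).tolist()) for k,v in c.items() if k!='img'}
    json.dump(d,open(f'pics/{f}.json','w')); return c
def load(f): return json.load(open(f'pics/{f}.json'))
def KD(c): return np.array([[c['fx'],0,c['cx']],[0,c['fy'],c['cy']],[0,0,1.]]),np.array([c['k1'],0,0,0.])
def ray(c,p):
    K,D=KD(c); u=cv2.undistortPoints(np.array([[p]],float),K,D)[0,0]
    M=np.array(c['world_to_cam']); R=M[:3,:3]; return -R.T@M[:3,3], R.T@np.array([u[0],-u[1],-1.])
def atz(c,p,z):
    o,d=ray(c,p); return o+d*(z-o[2])/d[2]
def proj(c,P):
    K,D=KD(c); M=np.array(c['world_to_cam']); P=np.atleast_2d(P)@M[:3,:3].T+M[:3,3]
    return cv2.projectPoints(P*[1,-1,-1],np.zeros(3),np.zeros(3),K,D)[0][:,0]
E
python3 - <<'E'
from h import *
a=snap('scene','s1')['img'];b=snap('side','d1')['img'];snap('wrist','w1')
for f in('s1','d1','w1'):
    c=load(f); print(f,ray(c,(280,210)),c['fx'],c['k1'])
print(arm.state())
E
```

```text
s1 (array([1.46811546, 0.69683129, 0.86520083]), array([-0.67287853, -0.49838408, -0.54679918])) 525.835724996886 -0.022708326836938342
d1 (array([0.44922112, 0.84140053, 1.10870539]), array([ 0.04764174, -0.6422538 , -0.76506352])) 495.3306716344124 -0.009348838694777623
w1 (array([0.64951717, 0.08370697, 0.3735887 ]), array([-0.00103438, -0.31986391, -0.94749075])) 351.1223479685307 -0.08122509381742714
{'clock': 0.15, 'q': array([-0.09920786,  0.33376439,  0.03986056,  1.46605502, -0.01343187,
        1.3432823 , -0.05847419]), 'qvel': array([-9.69004834e-05, -1.70946222e-03,  1.41145371e-04, -4.95531884e-03,
       -9.47189186e-04,  4.77095959e-04,  9.45740152e-05]), 'tau': array([ 1.83829346e-03, -6.59043789e+01,  1.36682332e+00, -4.05872834e+01,
        1.70135766e-02,  9.73434420e-03, -6.22943548e-05]), 'tcp_pos': array([6.49654795e-01, 4.17302050e-06, 2.30621595e-01]), 'tool_rot': array([-4.23085195e-04,  7.07097952e-01,  7.07115337e-01, -4.55681435e-04]), 'force': array([ 0.78634552, -0.02800757,  0.90571116]), 'wrist_torque': array([0.0009838 , 0.0354049 , 0.05093243]), 'grip_force': 0.0, 'finger_gap': 0.08569358705556501}
```

View pics/s1.png

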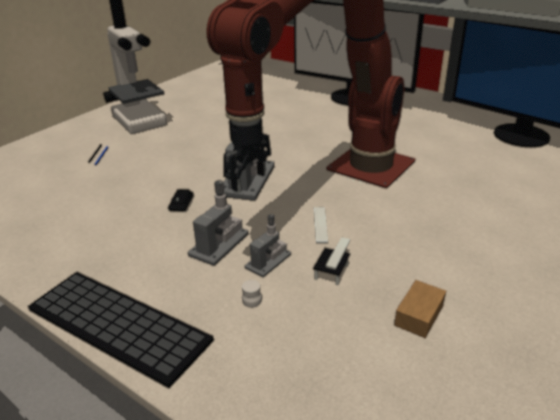

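View pics/d1.png

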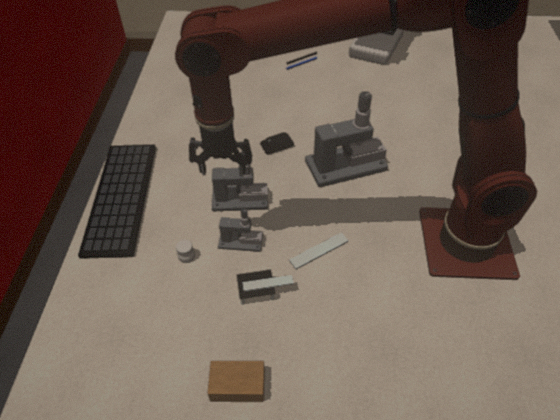

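The side view shows three gauges: large (348,150), middle (240,190) and small (240,235). It also shows two coupons: one on the stand (269,284) and a longer one on the bench (319,250). My choice is the middle gauge (scene 217,230) and the coupon on the stand. I'll check both in a crop.

Run:
```python
from h import *
a=cv2.imread('pics/d1.png')[150:310,170:360]
cv2.imwrite('pics/c1.png',cv2.resize(a,(712,600),interpolation=cv2.INTER_CUBIC))
c=load('d1');s=load('s1')
for n,p,z in [('coupL',(243,285),.046),('coupR',(295,282),.046),('long',(290,264),0),('long',(347,237),0),('gaugeM',(240,207),0),('gaugeS',(240,247),0),('big',(350,175),0),('jar',(185,257),0),('wipes',(237,380),.05),('mouse',(277,143),.02)]: print(n,atz(c,p,z))
print('s', atz(s,(219,182),.188),atz(s,(330,240),.046))
```

```text
coupL [0.59377511 0.19697424 0.046     ]
coupR [0.46483547 0.18209764 0.046     ]
long [0.4809214  0.09814605 0.        ]
long [0.3261177  0.00077937 0.        ]
gaugeM [ 0.63670294 -0.09575349  0.        ]
gaugeS [0.6209863  0.04856861 0.        ]
big [ 0.30931214 -0.24037326  0.        ]
jar [0.76721341 0.08878834 0.        ]
wipes [0.58134515 0.43799727 0.05      ]
mouse [ 0.54267859 -0.35593934  0.02      ]
s [ 0.61558775 -0.12821302  0.188     ] [0.50324343 0.14215865 0.046     ]
```

View pics/c1.png

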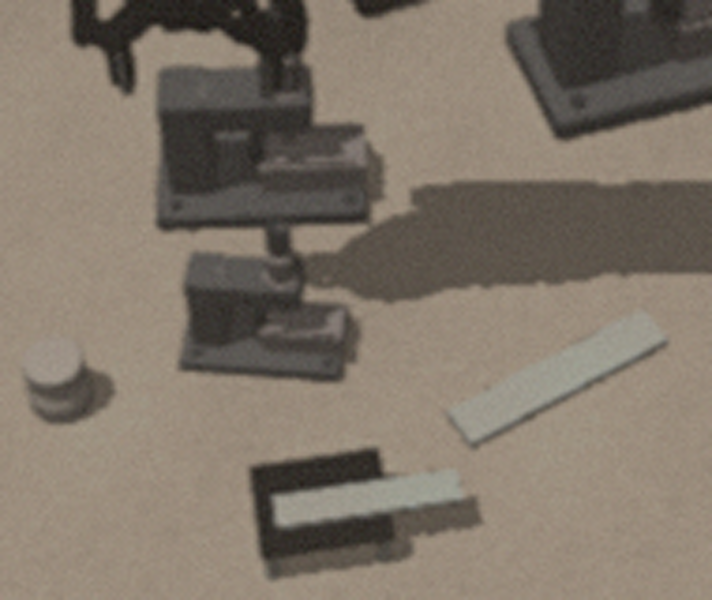

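The crop confirms it: the coupon on the stand measures about 0.13 m against 0.18 m for the one on the bench, and the middle gauge sits between the large and small ones. I'll move over the coupon's free end, turned a quarter, which also clears the view of the gauge.

drive_tool --moves '[[[0,0,0.1745,-0.018,0.02,0.002,-1],[0,0,0.1745,-0.018,0.02,0.002,-1],[0,0,0.1745,-0.018,0.02,0.002,-1],[0,0,0.1745,-0.018,0.02,0.002,-1],[0,0,0.1745,-0.018,0.02,0.002,-1],[0,0,0.1745,-0.018,0.02,0,-1],[0,0,0.1745,-0.018,0.02,0,-1],[0,0,0.1745,-0.018,0.02,0,-1],[0,0,0.1745,-0.018,0.02,0,-1],[0,0,0,0,0,0,-1],[0,0,0,0,0,0,-1]]]'

```text
clock: 1.52
tcp_pos: [0.4883, 0.1793, 0.2412]
tool_rot: [0.0, 0.001, 1.0, -0.0]
force: [-0.6, 0.0, 0.2]
finger_gap: 0.0854
grip_force: 0.0
```

Run:
```python
from h import *
snap('wrist','w2');snap('side','d2');snap('scene','s2')
print(arm.state()['tcp_pos'],arm.state()['tool_rot'],arm.state()['q'])
w=cv2.imread('pics/w2.png')
d=cv2.imread('pics/d2.png')[130:260,180:320]; s=cv2.imread('pics/s2.png')[170:300,170:310]
r=lambda i:cv2.resize(i,(390,362),interpolation=cv2.INTER_CUBIC)
cv2.imwrite('pics/c2.png',np.hstack([r(d),r(s)]))
```

```text
[0.48846919 0.17912938 0.24112548] [-1.24805704e-04  1.46443628e-03  9.99998913e-01 -1.18541342e-04] [-0.19468141  0.07915078 -0.25543935  1.75149248  0.02076578  1.31388848
  1.11322855]
```

View pics/w2.png

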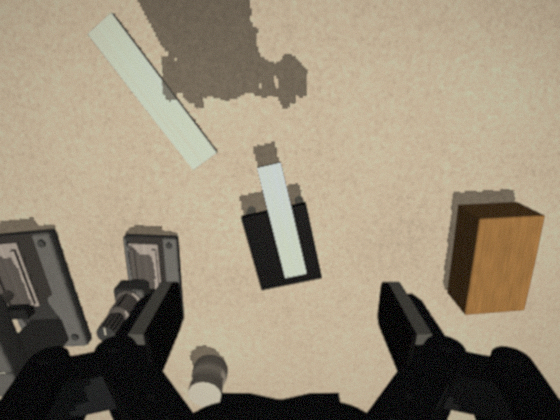

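View pics/c2.png

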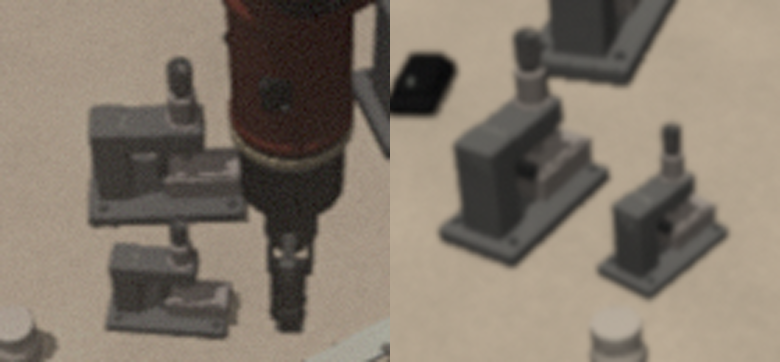

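Wrist view: the coupon's corners are at (259,168), (278,164), (305,274) and (285,278), and its free end points at the robot. In the crop the middle gauge's cap top is at (180,65) side and (528,35) scene, with its near base edge running (90,223) to (246,218).

Run:
```python
from h import *
w=load('w2');d=load('d2');s=load('s2')
q=np.array([atz(w,p,.046)[:2] for p in [(259,168),(278,164),(305,274),(285,278)]])
f=q[:2].mean(0);b=q[2:].mean(0);print('coupon',q,'centre',(f+b)/2,'len',np.linalg.norm(f-b),'w',np.linalg.norm(q[0]-q[1]),'yaw',np.arctan2(*(b-f)[::-1]))
k=140/390
D=lambda x,y:(180+x*k,130+y*k); S=lambda x,y:(170+(x-390)*k,170+y*k)
def tri(p,r):
    o1,a=ray(d,p);o2,b=ray(s,r);t=np.linalg.lstsq(np.c_[a,-b],o2-o1,rcond=None)[0];P,Q=o1+a*t[0],o2+b*t[1];return (P+Q)/2,np.linalg.norm(P-Q)
print('captop',tri(D(180,64),S(528,34)))
print('captop d,s @.188',atz(d,D(180,64),.188),atz(s,S(528,34),.188))
L=atz(d,D(90,223),0);R=atz(d,D(246,218),0);print('edge',L,R,np.linalg.norm(L-R),'yaw',np.arctan2(*(L-R)[1::-1]))
# scene: base bottom: left (440,236), near (514,265), right (608,172)
P=[atz(s,S(*p),0) for p in [(440,236),(514,265),(608,175)]];print(P,np.linalg.norm(P[0]-P[1]),np.linalg.norm(P[2]-P[1]),'yaw',np.arctan2(*(P[1]-P[2])[1::-1]))
# wrist: base top corners, near-robot right (54,229), far right (90,342)
a=atz(w,(54,229),.018);b=atz(w,(90,342),.018);print('w',a,b,np.linalg.norm(a-b),np.arctan2(*(b-a)[1::-1]))
```

```text
coupon [[0.47425538 0.15862695]
 [0.47034516 0.17722322]
 [0.59120341 0.20617886]
 [0.59607422 0.18442705]] centre [0.53296954 0.18161402] len 0.12438886465109576 w 0.019002918701722812 yaw 0.22191594906748693
captop (array([ 0.6133796 , -0.1288981 ,  0.18658002]), np.float64(0.0010518554288393477))
captop d,s @.188 [ 0.61323541 -0.12816424  0.188     ] [ 0.6156097  -0.12634822  0.188     ]
edge [ 0.71685819 -0.08050879  0.        ] [ 0.55294192 -0.09452358  0.        ] 0.1645143060284224 yaw 0.08529228749631629
[array([ 0.71908966, -0.16839461,  0.        ]), array([ 7.11665880e-01, -7.98819522e-02, -1.11022302e-16]), array([ 0.54933155, -0.09729871,  0.        ])] 0.08882344185151485 0.1632659759426696 yaw 0.10688060273719054
w [ 0.54978386 -0.08411265  0.018     ] [ 0.71048624 -0.07220928  0.018     ] 0.16114262641763086 0.07393583536722126
```

Coupon: centre (0.533,0.182), yaw 0.22, length 124 mm, which matches. Gauge: axis about (0.614,-0.128), yaw about 0.09, base edge 163 mm against 166 given. Now I'll grip.

drive_tool --moves '[[[0,0,0.11,0.003,-0.003,-0.03,-1],[0,0,0.11,0.003,-0.003,-0.04,-1],[0,0,0,0,0,-0.04,-1],[0,0,0,0,0,-0.04,-1],[0,0,0,0,0,-0.04,-1],[0,0,0,0,0,-0.02,-1],[0,0,0,0,0,-0.007,-1],[0,0,0,0,0,0,-1],[0,0,0,0,0,0,0.2],[0,0,0,0,0,0,0.2],[0,0,0,0,0,0,1],[0,0,0,0,0,0,1],[0,0,0,0,0,0,1],[0,0,0,0,0,0,1],[0,0,0,0,0,0,1]]]'

```text
clock: 3.55
tcp_pos: [0.4942, 0.174, 0.0245]
tool_rot: [0.0, -0.11, 0.994, 0.0]
force: [-0.2, -0.7, 5.7]
finger_gap: 0.0223
grip_force: 58.7
```

drive_tool --moves '[[[0,0,0,0,0,0.01,1],[0,0,0,0,0,0.03,1],[0,0,0,-0.015,0,0.035,1],[0,0,0,-0.025,-0.01,0.01,1],[0,0,-0.02,0,-0.04,0,1],[0,0,-0.02,0,-0.045,0,1],[0,0,-0.02,0,-0.045,0,1],[0,0,-0.02,0,-0.045,0,1],[0,0,-0.02,0,-0.045,0,1],[0,0,-0.02,0,-0.045,0,1],[0,0,-0.015,0,-0.041,0,1],[0,0,0,0,0,0,1],[0,0,0,0,0,0,1]]]'

```text
clock: 5.18
tcp_pos: [0.4539, -0.1413, 0.1094]
tool_rot: [-0.0, -0.042, 0.999, 0.0]
force: [0.2, 0.4, -0.7]
finger_gap: 0.0222
grip_force: 58.8
```

Run:
```python
from h import *
snap('wrist','w3');snap('side','d3')
st=arm.state();print(st['tcp_pos'],st['tool_rot'],st['force'])
w=cv2.imread('pics/w3.png'); d=cv2.imread('pics/d3.png')[130:250,190:350]
cv2.imwrite('pics/c3.png',np.hstack([cv2.resize(w[150:],(400,193)),np.zeros((193,1,3),np.uint8)]))
cv2.imwrite('pics/c3.png',np.vstack([cv2.resize(w[200:,130:430],(600,440))[:320],cv2.resize(d,(600,450),interpolation=cv2.INTER_CUBIC)[:280]]))
```

```text
[ 0.45404466 -0.14072358  0.1093454 ] [-5.15836429e-05 -4.32667454e-02  9.99063534e-01  2.01580378e-04] [ 0.41440439  0.09576255 -0.805568  ]
```

View pics/c3.png

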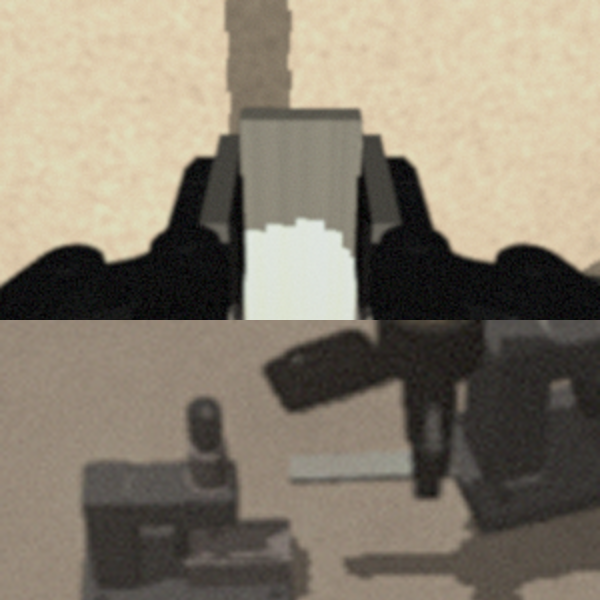

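Wrist crop: the coupon is straight and centred between the fingers, with its end edge at about row 259, columns 250 to 311. The first wrist image looked at the gauge from close by, so I'll use it to measure the channel.

```bash
python3 - <<'E'
from h import *
w=load('w3');z=.1093+.019+.003
for zz in(z-.004,z): print(zz,[atz(w,p,zz)[:2] for p in[(250.5,259.5),(311,259.5)]])
w=load('w1');u=np.array([np.cos(.087),np.sin(.087)]);v=np.array([-u[1],u[0]])
for x,y,zz in[(-58,-45,18),(-58,45,18),(-50,-14,45),(-50,14,45),(0,0,188),(108,45,18)]:
    print((x,y,zz),proj(w,np.r_[np.array([.614,-.128])+(x*u+y*v)/1000,zz/1000])[0].round(1))
E
python3 -c "
import cv2;i=cv2.imread('pics/w1.png');cv2.imwrite('pics/w1b.png',cv2.resize(i,(800,600),interpolation=cv2.INTER_CUBIC))"
```

```text
0.1273 [array([ 0.43312032, -0.15521177]), array([ 0.43108011, -0.1313239 ])]
0.1313 [array([ 0.4310871 , -0.15502204]), array([ 0.42911207, -0.13189747])]
(-58, -45, 18) [206.6 320.3]
(-58, 45, 18) [193.8 253.6]
(-50, -14, 45) [204.4 311.5]
(-50, 14, 45) [200.2 289.7]
(0, 0, 188) [230.5 407. ]
(108, 45, 18) [341.9 242.2]
```

View pics/w1b.png

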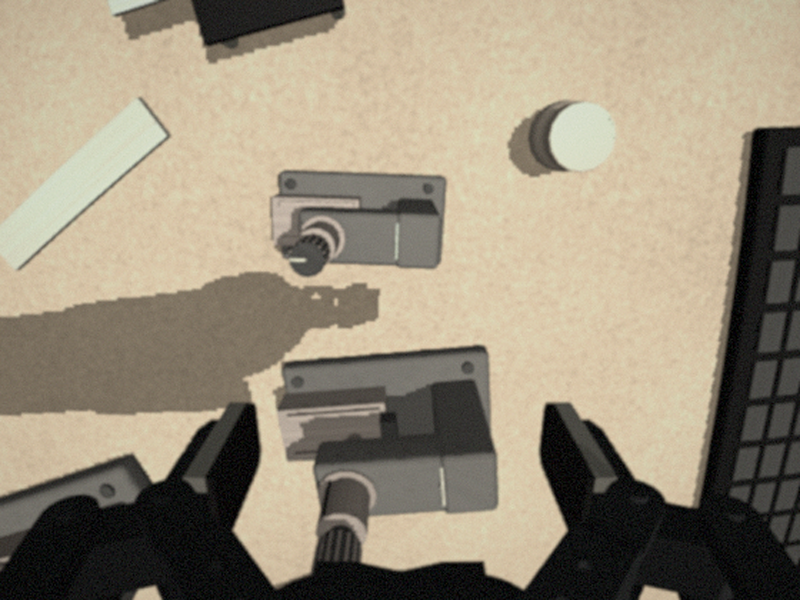

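Base corners at (283,363) and (487,347) in the enlarged image are (198,254) and (341,243) in the original, within 1 to 4 px of my prediction. I'll overlay the model on the anvil for the fine fit.

Run:
```python
from h import *
w=load('w1');i=cv2.imread('pics/w1.png');yaw=.087;O=np.array([.614,-.128])
u=np.array([np.cos(yaw),np.sin(yaw)]);v=np.array([-u[1],u[0]])
x0,y0,k=185,235,5
j=cv2.resize(i[y0:y0+119,x0:x0+160],None,fx=k,fy=k,interpolation=cv2.INTER_CUBIC)
j=cv2.convertScaleAbs(j,alpha=1.6)
def line(P,col):
    p=proj(w,np.array([np.r_[O+(a*u+b*v)/1000,c/1000] for a,b,c in P]))
    cv2.polylines(j,[(((p-[x0,y0])+.5)*k).astype(np.int32)],False,col,1)
line([(-58,-23,45),(-58,23,45),(20,23,45)],(0,0,255))
for s in(1,-1): line([(-50,14*s,45),(20,14*s,45)],(0,255,0))
line([(-58,-45,18),(-58,45,18),(108,45,18),(108,-45,18)],(255,0,0))
line([(96,22,115),(-20,22,115),(-20,-22,115)],(0,255,255))
cv2.imwrite('pics/o1.png',j)
```

```text
(no output)
```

View pics/o1.png

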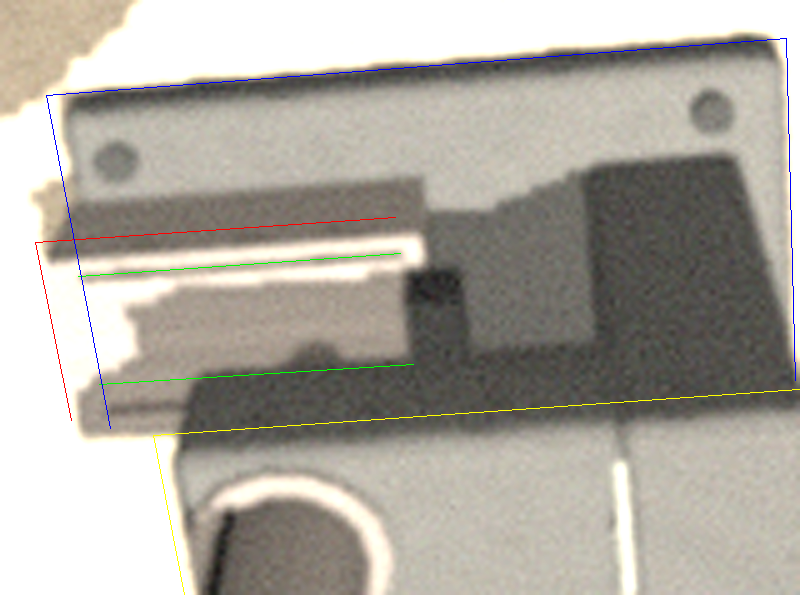

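The overlay shows the real gauge about 2 mm further in +x and 3 mm further in -y (anvil corner at (47,260) against model (36,243)). Averaged with the other cameras, the axis is (0.615,-0.130), yaw 0.087. I'll bring the coupon above the channel mouth, short of the spindle, and lower it by feel.

drive_tool --moves '[[[0,0,0,0,0,-0.03,1],[0,0,0,-0.002,0,-0.03,1],[0,0,0,0,0,-0.009,1],[0,0,0,0.01,0,0,1],[0,0,0,0.015,0,0,1],[0,0,0,0.015,0,0,1],[0,0,0,0.0095,0.001,0,1],[0,0,0,0,0,-0.004,1],[0,0,0,0,0,0,1],[0,0,0,0,0,0,1]]]'

```text
clock: 6.52
tcp_pos: [0.5009, -0.1411, 0.0362]
tool_rot: [-0.0, -0.042, 0.999, 0.0]
force: [-0.0, 0.8, -0.4]
finger_gap: 0.0225
grip_force: 58.8
```

drive_tool --moves '[[[0,0,0,0,0,-0.0015,1],[0,0,0,0,0,0,1],[0,0,0,0,0,0,1]]]'

```text
clock: 6.9
tcp_pos: [0.5015, -0.141, 0.0349]
tool_rot: [0.0, -0.042, 0.999, -0.0]
force: [-0.6, -0.2, -0.7]
finger_gap: 0.0221
grip_force: 58.8
```

drive_tool --moves '[[[0,0,0,0,0,-0.0015,1],[0,0,0,0,0,0,1],[0,0,0,0,0,0,1]]]'

```text
clock: 7.28
tcp_pos: [0.5015, -0.141, 0.0333]
tool_rot: [0.0, -0.042, 0.999, -0.0]
force: [0.3, 0.0, 0.2]
finger_gap: 0.0223
grip_force: 58.8
```

drive_tool --moves '[[[0,0,0,0,0.001,0,1],[0,0,0,0,0,-0.0015,1],[0,0,0,0,0,0,1],[0,0,0,0,0,0,1]]]'

```text
clock: 7.78
tcp_pos: [0.5015, -0.1401, 0.0318]
tool_rot: [-0.0, -0.042, 0.999, -0.0]
force: [0.7, -1.5, -1.8]
finger_gap: 0.0226
grip_force: 58.8
```

drive_tool --moves '[[[0,0,0,0,0,-0.001,1],[0,0,0,0,0,0,1],[0,0,0,0,0,0,1]]]'

```text
clock: 8.15
tcp_pos: [0.5015, -0.14, 0.0308]
tool_rot: [-0.0, -0.042, 0.999, -0.0]
force: [-0.3, -0.3, -0.4]
finger_gap: 0.0227
grip_force: 58.8
```

drive_tool --moves '[[[0,0,0,0,0,-0.001,1],[0,0,0,0,0,0,1],[0,0,0,0,0,0,1]]]'

```text
clock: 8.52
tcp_pos: [0.5015, -0.1401, 0.0298]
tool_rot: [0.0, -0.042, 0.999, -0.0]
force: [0.2, 0.5, 0.4]
finger_gap: 0.0224
grip_force: 58.9
```

drive_tool --moves '[[[0,0,0,0,0,-0.001,1],[0,0,0,0,0,0,1],[0,0,0,0,0,0,1]]]'

```text
clock: 8.9
tcp_pos: [0.5015, -0.14, 0.0289]
tool_rot: [0.0, -0.042, 0.999, -0.0]
force: [-1.0, -0.5, 2.1]
finger_gap: 0.0224
grip_force: 59.1
```

drive_tool --moves '[[[0,0,0,0,0,-0.001,1],[0,0,0,0,0,0,1],[0,0,0,0,0,0,1]]]'

```text
clock: 9.28
tcp_pos: [0.5015, -0.1401, 0.028]
tool_rot: [0.0, -0.042, 0.999, -0.0]
force: [-1.7, -0.9, 4.7]
finger_gap: 0.0227
grip_force: 59.4
```

Floor contact at TCP z of about 0.029. I'll ease up and slide in.

drive_tool --moves '[[[0,0,0,0,0,0.0009,1],[0,0,0,0,0,0,1],[0,0,0,0.003,0.0003,0,1],[0,0,0,0.003,0.0003,0,1],[0,0,0,0.003,0.0003,0,1],[0,0,0,0.003,0.0002,0,1],[0,0,0,0.003,0.0003,0,1],[0,0,0,0.003,0.0002,0,1],[0,0,0,0.003,0.0003,0,1],[0,0,0,0.002,0.0002,0,1],[0,0,0,0.001,0.0001,0,1],[0,0,0,0,0,0,1],[0,0,0,0,0,0,1]]]'

```text
clock: 10.9
tcp_pos: [0.5255, -0.138, 0.0289]
tool_rot: [-0.0, -0.042, 0.999, -0.0]
force: [-4.8, -1.9, 7.1]
finger_gap: 0.0225
grip_force: 59.6
```

drive_tool --moves '[[[0,0,0,0.001,0.0001,0,1],[0,0,0,0.001,0.0001,0,1],[0,0,0,0,0,0,1],[0,0,0,0,0,0,1]]]'

```text
clock: 11.4
tcp_pos: [0.5275, -0.1379, 0.029]
tool_rot: [-0.0, -0.042, 0.999, -0.0]
force: [-5.9, -2.3, 8.1]
finger_gap: 0.0224
grip_force: 59.7
```

drive_tool --moves '[[[0,0,0,0.001,0.0001,0,1],[0,0,0,0.0005,0,0,1],[0,0,0,0,0,0,1],[0,0,0,0,0,0,1]]]'

```text
clock: 11.9
tcp_pos: [0.5289, -0.1378, 0.029]
tool_rot: [-0.0, -0.042, 0.999, -0.0]
force: [-6.3, -1.5, 9.8]
finger_gap: 0.0228
grip_force: 59.7
```

drive_tool --moves '[[[0,0,0,0,0,0.0015,1],[0,0,0,0,0,0,1],[0,0,0,0.001,0.0001,0,1],[0,0,0,0,0,0,1]]]'

```text
clock: 12.4
tcp_pos: [0.5299, -0.1376, 0.03]
tool_rot: [-0.0, -0.042, 0.999, -0.0]
force: [-0.9, -2.8, -0.4]
finger_gap: 0.0228
grip_force: 58.9
```

drive_tool --moves '[[[0,0,0,0.001,0.0001,0,1],[0,0,0,0.0005,0,0,1],[0,0,0,0,0,0,1],[0,0,0,0,0,0,1]]]'

```text
clock: 12.9
tcp_pos: [0.5314, -0.1374, 0.0302]
tool_rot: [-0.0, -0.042, 0.999, -0.0]
force: [-0.0, -4.5, -1.3]
finger_gap: 0.0227
grip_force: 58.8
```

drive_tool --moves '[[[0,0,0,0.001,0.0001,0,1],[0,0,0,0,0,0,1],[0,0,0,0,0,0,1]]]'

```text
clock: 13.28
tcp_pos: [0.5325, -0.1373, 0.0302]
tool_rot: [0.0, -0.042, 0.999, -0.0]
force: [-1.4, -4.5, -1.9]
finger_gap: 0.0224
grip_force: 58.9
```

drive_tool --moves '[[[0,0,0,0,-0.001,-0.0004,1],[0,0,0,0.001,0.0001,0,1],[0,0,0,0,0,0,1],[0,0,0,0,0,0,1]]]'

```text
clock: 13.78
tcp_pos: [0.5338, -0.1375, 0.0299]
tool_rot: [0.0, -0.043, 0.999, 0.0]
force: [-0.5, 0.6, 0.9]
finger_gap: 0.0227
grip_force: 59.0
```

drive_tool --moves '[[[0,0,0,0.001,0.0001,0,1],[0,0,0,0,0,0,1],[0,0,0,0,0,0,1]]]'

```text
clock: 14.15
tcp_pos: [0.5339, -0.1376, 0.0298]
tool_rot: [-0.001, -0.042, 0.999, 0.0]
force: [-5.0, 1.4, 5.4]
finger_gap: 0.0224
grip_force: 59.5
```

drive_tool --moves '[[[0,0,0,0.001,0.0001,0,1],[0,0,0,0,0,0,1],[0,0,0,0,0,0,1]]]'

```text
clock: 14.52
tcp_pos: [0.5339, -0.1376, 0.0296]
tool_rot: [-0.002, -0.042, 0.999, 0.0]
force: [-9.2, 1.5, 8.2]
finger_gap: 0.0225
grip_force: 59.8
```

The TCP stalled at x=0.5339 (predicted 0.5336) with 9 N in x, so the coupon is against the stop. I'll relieve, release and rise.

drive_tool --moves '[[[0,0,0,-0.0015,0,0,1],[0,0,0,0,0,-0.0005,1],[0,0,0,0,0,0,1]]]'

```text
clock: 14.9
tcp_pos: [0.5339, -0.1378, 0.0295]
tool_rot: [-0.0, -0.042, 0.999, 0.0]
force: [-4.5, 1.7, 6.1]
finger_gap: 0.0224
grip_force: 59.5
```

drive_tool --moves '[[[0,0,0,0,0,0,0.3],[0,0,0,0,0,0,0.1],[0,0,0,0,0,0,-0.1],[0,0,0,0,0,0,-0.1],[0,0,0,0,0,0,-0.1],[0,0,0,0,0,0.01,-0.1],[0,0,0,-0.005,0,0.03,-0.1],[0,0,0,-0.01,0,0.045,-0.1],[0,0,0,-0.01,0,0.045,-0.1],[0,0,0,0,0,0.045,-0.1],[0,0,0,0,0,0.03,-0.1],[0,0,0,0,0,0,-0.1],[0,0,0,0,0,0,-0.1]]]'

```text
clock: 16.52
tcp_pos: [0.5087, -0.1379, 0.2341]
tool_rot: [-0.0, -0.042, 0.999, 0.0]
force: [0.4, -0.2, -0.4]
finger_gap: 0.0472
grip_force: 0.0
```

Run:
```python
from h import *
snap('wrist','w4');snap('side','d4');snap('scene','s4')
st=arm.state();print(st['tcp_pos'],st['finger_gap'],st['q'])
w=cv2.imread('pics/w4.png'); d=cv2.imread('pics/d4.png')[140:230,200:320]
s=cv2.imread('pics/s4.png')[175:265,175:295]
r=lambda i:cv2.resize(i,(400,300),interpolation=cv2.INTER_CUBIC)
cv2.imwrite('pics/c4.png',np.vstack([np.hstack([r(d),r(s)]),np.hstack([r(w),r(w[200:])])]))
```

```text
[ 0.50837894 -0.13780955  0.23326287] 0.046860755973205166 [ 0.15438158  0.08444109  0.02744937  1.76040827 -0.00235884  1.29867475
  1.83782418]
```

View pics/c4.png

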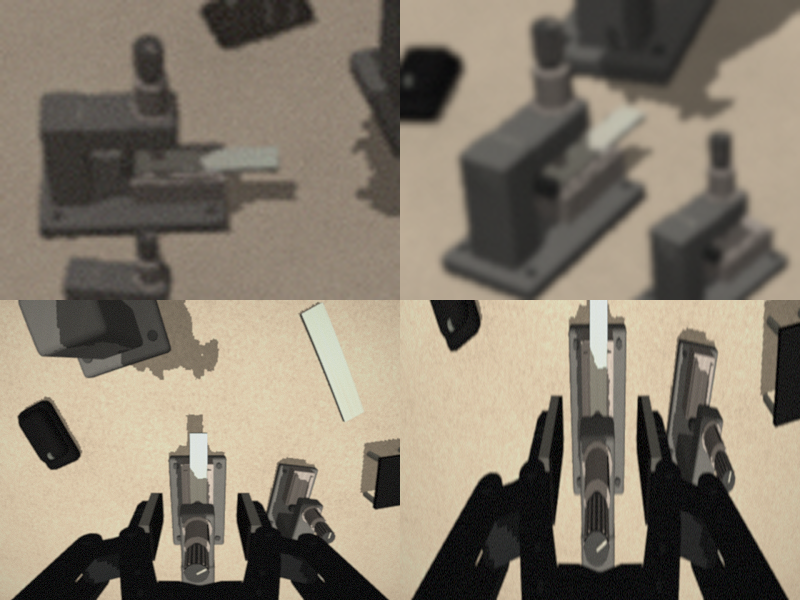

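The coupon lies straight in the channel (wrist end edge about (278,186)). The cap top centre in the wrist image is about (276,381).

Run:
```python
from h import *
w=load('w4');i=cv2.imread('pics/w4.png')
print('cap',atz(w,(276,381),.188),'end',atz(w,(278.6,186.5),.051), 'expected end',np.array([.6165,-.130])-.105*np.array([.9962,.087]))
print('cap side/scene again: ',end='')
d=load('d4');s=load('s4');k=.3
o1,a=ray(d,(200+148*k,140+42*k));o2,b=ray(s,(175+149*k,175+22*k));t=np.linalg.lstsq(np.c_[a,-b],o2-o1,rcond=None)[0];print(o1+a*t[0],o2+b*t[1])
```

```text
cap [ 0.61366111 -0.13188703  0.188     ] end [ 0.51012674 -0.13910333  0.051     ] expected end [ 0.511899 -0.139135]
cap side/scene again: [ 0.61373386 -0.12821993  0.18930966] [ 0.61364819 -0.1274644   0.18849753]
```

All estimates agree on the axis at about (0.615,-0.130). Free winding is (8 to 12 mm minus 6 mm) / 2.5 = 0.8 to 2.4 rad, so 4.0 rad clockwise in total leaves a slip of 1.6 to 3.2 rad. First I'll grip the cap with yaw wound forward.

drive_tool --moves '[[[0,0,0.125,0.03,0.002,0,-0.3],[0,0,0.125,0.04,0.003,0,-0.3],[0,0,0.125,0.03,0.002,0,-0.3],[0,0,0.125,0.0066,0.001,0,-0.3],[0,0,0,0,0,-0.02,-0.3],[0,0,0,0,0,-0.02,-0.3],[0,0,0,0,0,-0.02,-0.3],[0,0,0,0,0,-0.012,-0.3],[0,0,0,0,0,0,-0.3],[0,0,0,0,0,0,0.2],[0,0,0,0,0,0,0.5],[0,0,0,0,0,0,1],[0,0,0,0,0,0,1],[0,0,0,0,0,0,1],[0,0,0,0,0,0,1]]]'

```text
clock: 18.55
tcp_pos: [0.6167, -0.131, 0.1638]
tool_rot: [0.001, -0.288, 0.958, -0.001]
force: [4.1, -3.9, 3.4]
finger_gap: 0.0233
grip_force: 59.4
```

Run:
```python
from h import *
st=arm.state();print(st['tcp_pos'],st['tool_rot'],st['q'],st['force'],st['wrist_torque'])
```

```text
[ 0.61673682 -0.13103807  0.16377354] [ 0.00139618 -0.28784756  0.95767446 -0.00120905] [ 0.1573809   0.33419125 -0.02394394  1.60347828  0.00954556  1.20048438
  2.28609053] [ 4.07122205 -3.94892391  3.44307402] [-0.87300655 -0.69313274 -0.00300523]
```

The cap is gripped: gap 23.3 mm, with the same 1.7 mm bias as on the coupon. I'll wind 4.0 rad clockwise.

drive_tool --moves '[[[0,0,-0.1,0.001,-0.001,0,1],[0,0,-0.16,0,0,0,1],[0,0,-0.16,0,0,0,1],[0,0,-0.16,0,0,0,1],[0,0,-0.16,0,0,0,1],[0,0,-0.16,0,0,0,1],[0,0,-0.1,0,0,0,1],[0,0,0,0,0,0,1]]]'

```text
clock: 19.55
tcp_pos: [0.6172, -0.1325, 0.1638]
tool_rot: [0.001, 0.208, 0.978, -0.001]
force: [0.8, -4.7, 6.1]
finger_gap: 0.0233
grip_force: 59.7
```

Run:
```python
from h import *
st=arm.state();print(st['tcp_pos'],st['tool_rot'],st['q'],st['force'],st['wrist_torque'],st['finger_gap'])
```

```text
[ 0.6171862  -0.13245039  0.16378781] [ 1.33186968e-03  2.07510149e-01  9.78231736e-01 -6.59352636e-04] [ 0.03950906  0.33495324  0.12577437  1.60742078 -0.04270958  1.19938612
  1.32650259] [ 0.77916783 -4.7400822   6.10526136] [-1.07218233 -0.10222646 -0.08595432] 0.02334837137420465
```

drive_tool --moves '[[[0,0,-0.1,0,-0.001,0,1],[0,0,-0.16,0,0,0,1],[0,0,-0.16,0,0,0,1],[0,0,-0.16,0,0,0,1],[0,0,-0.16,0,0,0,1],[0,0,-0.16,0,0,0,1],[0,0,-0.16,0,0,0,1],[0,0,-0.16,0,0,0,1],[0,0,-0.16,0,0,0,1],[0,0,-0.12,0,0,0,1],[0,0,0,0,0,0,1]]]'

```text
clock: 20.92
tcp_pos: [0.6157, -0.1335, 0.1637]
tool_rot: [0.0, 0.819, 0.574, -0.001]
force: [-5.7, -4.5, 9.8]
finger_gap: 0.0237
grip_force: 60.3
```

Run:
```python
from h import *
st=arm.state();r=st['tool_rot'];print(st['tcp_pos'],r,-2*np.arctan2(r[1],r[2]),st['q'],st['force'],st['wrist_torque'],st['finger_gap'])
```

```text
[ 0.61574579 -0.13350451  0.16368502] [ 3.21388306e-04  8.18782537e-01  5.74103374e-01 -6.08330761e-04] -1.9185750107205777 [-0.14232947  0.34517657  0.35798128  1.61784145 -0.12602898  1.20196897
 -0.10593132] [-5.73851638 -4.52962716  9.83362201] [-0.97573619  1.38891507  0.04268619] 0.02365886399303381
```

drive_tool --moves '[[[0,0,-0.1,-0.001,0,0.001,1],[0,0,-0.16,0,0,0.001,1],[0,0,-0.16,0,0,0,1],[0,0,-0.16,0,0,0,1],[0,0,-0.16,0,0,0,1],[0,0,-0.16,0,0,0,1],[0,0,-0.16,0,0,0,1],[0,0,-0.16,0,0,0,1],[0,0,-0.16,0,0,0,1],[0,0,-0.12,0,0,0,1],[0,0,0,0,0,0,1]]]'

```text
clock: 22.3
tcp_pos: [0.6145, -0.132, 0.1639]
tool_rot: [0.0, 0.991, -0.136, -0.001]
force: [-5.1, -1.7, -1.0]
finger_gap: 0.0234
grip_force: 60.0
```

Run:
```python
from h import *
st=arm.state();r=st['tool_rot'];print(st['tcp_pos'],r,-2*np.arctan2(r[1],r[2]),st['q'],st['force'],st['wrist_torque'],st['finger_gap'])
```

```text
[ 0.61447273 -0.13199406  0.16386453] [ 1.55113127e-04  9.90687546e-01 -1.36149700e-01 -1.19262535e-03] -3.4147406049766644 [-0.33821737  0.37525697  0.61156378  1.62968162 -0.22618033  1.21089959
 -1.5226962 ] [-5.10626038 -1.72332614 -0.96726233] [-0.61284967  0.92185409  0.02230843] 0.023410398635324233
```

That is 4.0 rad in total, measured. I'll release, rise and check.

drive_tool --moves '[[[0,0,0,0,0,0,0.3],[0,0,0,0,0,0,0],[0,0,0,0,0,0,-0.3],[0,0,0,0,0,0,-0.3],[0,0,0,0,0,0,-0.3],[0,0,0,0,0,0.02,-0.3],[0,0,0,0,0,0.03,-0.3],[0,0,0,0.02,0,0.02,-0.3],[0,0,0,0.04,0,0,-0.3],[0,0,0,0.045,0,0,-0.3],[0,0,0,0,0,0,-0.3],[0,0,0,0,0,0,-0.3]]]'

```text
clock: 23.8
tcp_pos: [0.7203, -0.1325, 0.2351]
tool_rot: [0.0, 0.991, -0.137, 0.0]
force: [-0.3, 0.0, -0.2]
finger_gap: 0.0553
grip_force: 0.0
```

Run:
```python
from h import *
snap('wrist','w5');snap('side','d5');snap('scene','s5')
print(arm.state()['tcp_pos'])
i=cv2.imread('pics/w5.png');w4=cv2.imread('pics/w4.png')
c=load('w5');p=proj(c,[.615,-.131,.188])[0];print('cap px',p)
x,y=int(p[0]),min(int(p[1]),389)
r=lambda i:cv2.resize(i,(400,300),interpolation=cv2.INTER_CUBIC)
d=cv2.imread('pics/d5.png')[140:230,200:320];s=cv2.imread('pics/s5.png')[175:265,175:295]
cv2.imwrite('pics/c5.png',np.vstack([np.hstack([r(d),r(s)]),np.hstack([r(i[y-30:y+30,x-40:x+40]),r(w4[351:411,236:316])])]))
```

```text
[ 0.71999872 -0.13233173  0.23561503]
cap px [317.08429185 374.8577866 ]
```

View pics/c5.png

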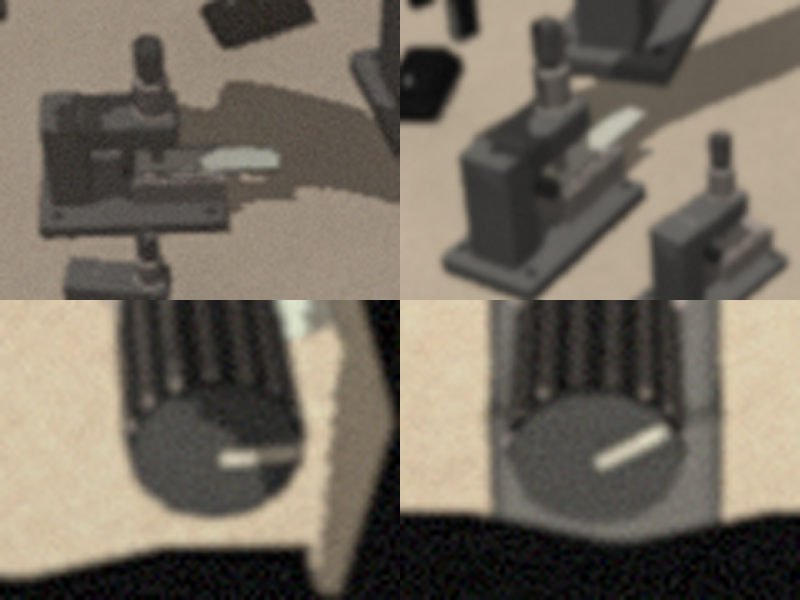

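The coupon is still straight under the spindle, and the cap's white line has moved. I'll compute its turn.

Run:
```python
from h import *
def ang(c,a,b):
    d=atz(c,b,.188)-atz(c,a,.188);print(d);return np.arctan2(d[1],d[0])
a=ang(load('w4'),(275.6,383.6),(289.6,377.4));b=ang(load('w5'),(321.4,376),(336.6,374.4))
print(a,b,'cw turn',(a-b)%(2*np.pi))
```

```text
[-0.00653449  0.0092409   0.        ]
[-0.00159755 -0.01056578  0.        ]
2.18628985024175 -1.7208597196076139 cw turn 3.9071495698493637
```

The cap turned about 3.9 rad with no slip in the grip, so the ratchet slipped between 1.5 and 3.2 rad, within limits. Handing in.

```bash
python3 -c "
from rig import arm; print(arm.sign_off())"
```

```text
the job is handed in; nothing more can be done
None
```

I handed the job in at about 24 s, with no verdict returned: the coupon is against the stop and the cap was wound about 3.9 rad clockwise, so by calculation (not measured) the ratchet slipped 1.5–3.2 rad and clamped it, and the arm is clear.

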